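# Set out culture dishes around the light base

## Task

Set out the bench for counting: put the red-rimmed dish in the middle of the lit disc of the white light base, the green-rimmed dish in the middle of the cork coaster with the blue-rimmed dish squarely on top of it, and stand the metal tally counter on the grey mat, midway between the light base and the coaster. Keep the dishes right way up and set them down rather than dropping them, and leave the yellow-rimmed dish and the roll of tape where they are.

Things in the scene. Friction and masses are not known exactly. Their poses are not given: they have to be found in the camera images.
- dish_red: closed round culture dish, 60 mm diameter, 16 mm high, about 30 g, cream jelly with a red lid rim and a cream middle; flat top and bottom, lies flat on the bench at the start; origin at the centre of its underside, z up
- dish_green: closed round culture dish, 60 mm diameter, 16 mm high, about 30 g, cream jelly with a green lid rim and a cream middle; flat top and bottom, lies flat on the bench at the start; origin at the centre of its underside, z up
- dish_blue: closed round culture dish, 60 mm diameter, 16 mm high, about 30 g, cream jelly with a blue lid rim and a cream middle; flat top and bottom, lies flat on the bench at the start; origin at the centre of its underside, z up
- dish_yellow: closed round culture dish, 60 mm diameter, 16 mm high, about 30 g, cream jelly with a yellow lid rim and a cream middle; flat top and bottom, lies flat on the bench at the start; origin at the centre of its underside, z up; stays where it is
- counter: hand tally counter of bright metal, about 90 g, standing on its flat 36 x 30 mm foot: a drum of 40 mm diameter, axis along its own y, 30 mm wide between its two flat dark-faced sides (grip it across these, along its y), top of the drum 43 mm high; a push pin on top reaches 45 mm and a finger ring reaches 35 mm out along its -x; origin at the centre of the underside of the foot, z up
- light_base: white square light base, 120 x 120 mm, housing 22 mm high, fixed; a pale yellow lit disc of 92 mm diameter in its middle stands 2 mm proud, so its top is 24 mm above the origin; origin at the centre of its underside, resting on the grey mat (3 mm above the bench), z up
- coaster: round cork coaster, 86 mm diameter, 6 mm thick, fixed on the grey mat; origin at the centre of its underside (3 mm above the bench), z up
- mat: grey bench mat, 150 x 500 mm (long side along its y), 3 mm thick, fixed flat on the bench; the light base and the coaster lie on its long centre line, each 170 mm from its centre, either way round; origin at the centre of its underside, which is the point midway between light base and coaster
- tape: roll of cream masking tape lying flat, 92 mm outer and 72 mm inner diameter, 24 mm high; origin at the centre of its underside; stays where it is
There are look-alikes about, which are no part of the job. Leave any black or turquoise look-alike of the light_base alone.

How it is judged:
At the end, for the whole second after the job is handed in: Red dish on the lit disc and green dish on the coaster, each within 12 mm of its centre; blue dish on the green one within 10 mm; counter on the mat within 15 mm of the midpoint between light base and coaster; all level within 7 degrees, at rest, released (horizontal distance between dish_red and light_base below 0.012 m and z of dish_red in the frame of light_base between 0.02 and 0.028 m and horizontal distance between dish_green and coaster below 0.012 m and z of dish_green in the frame of coaster between 0.002 and 0.01 m and horizontal distance between dish_blue and dish_green below 0.01 m and z of dish_blue in the frame of dish_green between 0.012 and 0.02 m and horizontal distance between counter and mat below 0.015 m and z of counter in the frame of mat between -0.001 and 0.007 m and angle between each of dish_red, dish_green, dish_blue, counter's own z axis and vertical below 0.12 rad and linear speed of each of dish_red, dish_green, dish_blue, counter below 0.01 m/s and angular speed of each of dish_red, dish_green, dish_blue, counter below 0.1 rad/s); the robot touches nothing.
It fails at once if the yellow dish is moved by more than 15 mm (distance of dish_yellow from where it was at the start of the episode above 0.015 m).
It fails at once if the roll of tape is moved by more than 15 mm (distance of tape from where it was at the start of the episode above 0.015 m).
It fails at once if the red dish is dropped (clear of the fingers and faster than 0.6 m/s, a fall of some 18 mm) or turned over (tilted more than 60 degrees) ((contact force between the fingers and dish_red below 0.05 N and linear speed of dish_red above 0.6 m/s) or angle between dish_red's own z axis and vertical above 1.05 rad).
It fails at once if the green dish is dropped (clear of the fingers and faster than 0.6 m/s, a fall of some 18 mm) or turned over (tilted more than 60 degrees) ((contact force between the fingers and dish_green below 0.05 N and linear speed of dish_green above 0.6 m/s) or angle between dish_green's own z axis and vertical above 1.05 rad).
It fails at once if the blue dish is dropped (clear of the fingers and faster than 0.6 m/s, a fall of some 18 mm) or turned over (tilted more than 60 degrees) ((contact force between the fingers and dish_blue below 0.05 N and linear speed of dish_blue above 0.6 m/s) or angle between dish_blue's own z axis and vertical above 1.05 rad).
It also fails if it takes over 91 s, if anything falls off the work surface, if the arm or the gripper's body presses on something with over 40 N, if the wrist force passes 120 N, or if a joint passes its speed limit or range.

## Robot

A 7-joint arm with a two-finger parallel gripper is mounted at the origin on the work surface. World frame = base frame: x ahead of the robot, y to its left, z up, the work surface at z = 0. Lengths are in m, angles in rad, forces in N, time in s.
With the tool pointing down it reaches from about 0.425 to 0.95 m from the base axis. Payload 4.7 kg.
Tool frame: the origin (TCP) lies on the centre line of the jaws, within the pads' length; the fingertips stand 11 mm ahead of it and the grasp point (between the pads) lies 8 mm behind it; z points along the fingers, y is the line along which they close (so a half turn about z gives the same grasp; the last joint's range is limited). The gripper opens to 87 mm and grips with 3 to 60 N. Pads are 19 mm wide; open, the fingers measure 117 mm over their backs; the gripper's body (75 mm by 190 mm) begins 51 mm behind the grasp point.
Start: joints at [-1.325, 0.469, -0.049, 1.532, 0.024, 1.141, -0.082], TCP at [0.183, 0.65, 0.234] pointing down, gripper open.
Joint ranges: [-2.59, 2.59], [-0.33, 1.99], [-1.39, 1.29], [0.1, 2.45], [-1.04, 4.18], [0.21, 1.99], [-2.66, 2.66]. Speed limits (rad/s): [2.57, 2.57, 3.14, 3.14, 3.14, 3.14, 3.14].

## Interface

Orientations are given as a unit quaternion [x, y, z, w].
In Python, from cell import ctrl gives the robot as it stands. The module is installed in compiled form; this text tells all that it offers. Calls block until the motion is done:
- ctrl.movep(position, orientation): joint-space move of the TCP to a pose.
- ctrl.servo_line(position, orientation=None, velocity=0.15): straight line of the TCP; orientation=None keeps the orientation; velocity is the mean speed in m/s.
- ctrl.set_joints(angles): joint-space move.
- ctrl.grip(opening, grip_force=None): opening from 0.0 (shut) to 1.0 (fully open); grip_force is the grip in N (None keeps the last); returns when the fingers have stopped.
- ctrl.sleep(seconds).
- ctrl.inverse_kinematics(position, orientation): joint angles nearest the present ones, or None.
- ctrl.read_camera(name): name is "scene" or "top"; returns (picture, depth): 420x560x3 uint8, red, green, blue; 420x560 float32, m along the optical axis (not along the pixel's ray), 0 where there is no reading.
- ctrl.calibration(name): a dict with "mtx" (3x3 intrinsics, pixels), "pose" (4x4, takes a point from camera to world coordinates). Camera axes: x right, y up, looking along -z (the intrinsics and any distortion apply to the point x, -y, -z); pixel columns grow to the right and rows downward; lengths in m; the calibration is good to about 2 mm. A picture is of the moment at which its call begins. calibration takes no time and is no camera call.
A pose or a line that the arm cannot do raises ctrl.Unreachable and nothing moves.
- ctrl.job_done(): hands the job in; it is judged then, once.
Readings, each from a call of its own:
- ctrl.current_clock(): time.
- ctrl.current_joint_positions(): joint angles.
- ctrl.current_qvel(): joint speeds.
- ctrl.current_effort(): joint torques, N m.
- ctrl.current_position(): TCP position.
- ctrl.current_orientation(): TCP orientation.
- ctrl.current_contact_force(): force on the tool from outside, world axes, zero at the start.
- ctrl.current_moment(): the same for the moment, N m.
- ctrl.current_gripper_width(): opening from 0.0 (shut) to 1.0 (fully open).
- ctrl.current_grasp_force(): force on a finger pad.
Only numpy, scipy, OpenCV 4.12 (cv2) and the standard library are available. Lean on these libraries where they do the work, as an engineer would, in place of code of your own. Each camera call takes 0.05 s, during which the arm holds its last target. There are 200 camera calls.

## Working session

There is one attempt and no reset: what is moved stays moved. The work goes in short steps, each a Python script; the robot and the scene stay as the last script left them, time stands still between calls to the robot, and variables do not carry over. Pictures are saved under pics/ and viewed, at most 14 in all, crops included, and the job is handed in when it is done.

```bash
mkdir -p pics
cat > h.py <<'E'
from cell import ctrl
import numpy as np, cv2
def snap(n,f):
    im,d=ctrl.read_camera(n); cv2.imwrite(f'pics/{f}.png',im[:,:,::-1]); np.savez(f'pics/{f}.npz',im=im,d=d,K=ctrl.calibration(n)['mtx'],T=ctrl.calibration(n)['pose']); return im,d
def cloud(f):
    z=np.load(f'pics/{f}.npz'); d=z['d'];K=z['K'];T=z['T']
    v,u=np.mgrid[:d.shape[0],:d.shape[1]]
    P=np.stack([(u-K[0,2])/K[0,0]*d,-(v-K[1,2])/K[1,1]*d,-d],-1)
    return z['im'],P@T[:3,:3].T+T[:3,3],d
E
python3 - <<'E'
from h import *
for n in('scene','top'):
    snap(n,n+'0'); c=ctrl.calibration(n); print(n,c)
print(ctrl.current_clock(),ctrl.current_orientation())
E
```

```text
scene {'mtx': array([[538.58916012,   0.        , 286.10435352],
       [  0.        , 538.58916012, 206.32562159],
       [  0.        ,   0.        ,   1.        ]]), 'pose': array([[-0.79867563, -0.51596464,  0.30967357,  0.8806145 ],
       [ 0.60155137, -0.67095633,  0.43353611,  0.59798214],
       [-0.01591186,  0.53253929,  0.8462557 ,  1.29879192],
       [ 0.        ,  0.        ,  0.        ,  1.        ]])}
top {'mtx': array([[417.6341455 ,   0.        , 273.23776229],
       [  0.        , 417.6341455 , 207.97450085],
       [  0.        ,   0.        ,   1.        ]]), 'pose': array([[-2.69195941e-02,  9.74736585e-01, -2.21729397e-01,
         1.98250862e-01],
       [-9.99620252e-01, -2.75554044e-02,  2.25999257e-04,
        -4.78229443e-02],
       [-5.88955346e-03,  2.21651280e-01,  9.75108211e-01,
         1.16983970e+00],
       [ 0.00000000e+00,  0.00000000e+00,  0.00000000e+00,
         1.00000000e+00]])}
0.1 [ 1.36965610e-01  9.90575433e-01 -8.53449917e-04 -7.43837967e-05]
```

View pics/scene0.png

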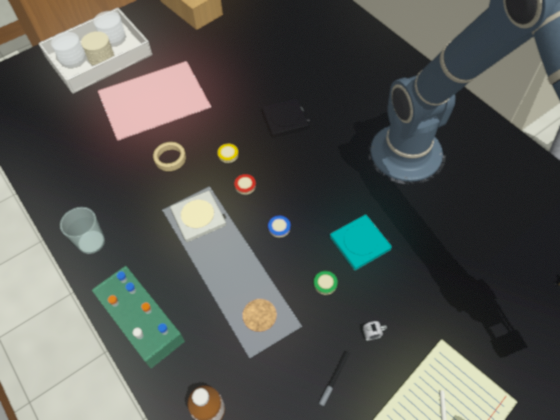

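View pics/top0.png

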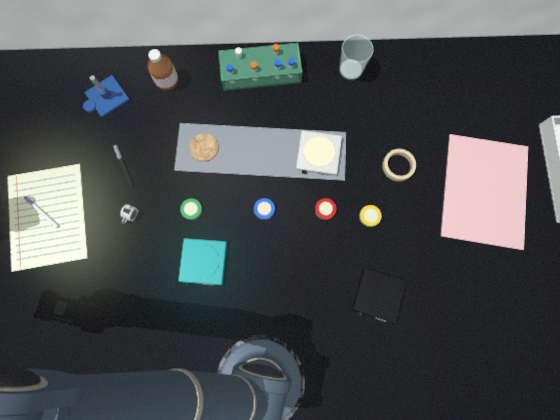

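The top view shows, in pixels, the white light base (319,152), coaster (203,147), mat between them, and tape (399,165). The dishes are green (191,209), blue (264,209), red (326,209) and yellow (371,216), and the counter is at (129,213). The light base candidates are white (319,152), black (380,296) and turquoise (203,261). White on the mat fits the description. I'll confirm these in enlarged crops.

Run:
```python
from h import *
t=cv2.imread('pics/top0.png'); s=cv2.imread('pics/scene0.png')
a=cv2.resize(t[120:230,165:425],(780,330),interpolation=3)
b=cv2.resize(t[195:230,110:150],None,fx=7,fy=7,interpolation=3)[:245]
c=cv2.resize(s[310:345,355:395],None,fx=7,fy=7,interpolation=3)[:245]
o=np.zeros((580,780,3),np.uint8);o[:330]=a;o[335:580,:280]=b;o[335:580,300:580]=c
cv2.imwrite('pics/crop.png',o)
for f in('top0','scene0'):
    im,P,d=cloud(f); hsv=cv2.cvtColor(im,cv2.COLOR_RGB2HSV).astype(int)
    H,S,V=hsv[...,0],hsv[...,1],hsv[...,2]
    px={'top0':dict(red=(326,209),green=(191,209),blue=(264,209),yel=(371,216),disc=(319,152),coas=(203,147),mat=(255,152),ctr=(129,213),tape=(399,165)),
        'scene0':dict(red=(245,184),green=(325,283),blue=(280,226),yel=(228,153),disc=(197,214),coas=(260,316),mat=(225,265),ctr=(374,330),tape=(169,156))}[f]
    for k,(u,v) in px.items():
        z=np.median(P[v-1:v+2,u-1:u+2,2]); 
        # points above bench near it
        R=dict(disc=.046,coas=.05,ctr=.06,tape=.06).get(k,.045)
        c=P[v,u,:2]
        m=(np.hypot(*(P[...,:2]-c).transpose(2,0,1))<R)
        if k in('red','green','blue','yel'): q=m&(abs(P[...,2]-z)<.005)
        elif k=='disc': q=m&(S>60)&(V>150)&(abs(P[...,2]-z)<.01)
        elif k=='coas': q=m&(S>70)
        elif k=='tape': q=m&(P[...,2]>.015)
        elif k=='ctr': q=m&(P[...,2]>.012)
        else: q=m
        pts=P[q][:,:2].astype(np.float32); (cx,cy),r=cv2.minEnclosingCircle(pts)
        print(f,k,'z %.4f'%z,'n',len(pts),'mean',pts.mean(0).round(4),'circ',round(cx,4),round(cy,4),round(r,4))
```

```text
top0 red z 0.0159 n 335 mean [ 0.4575 -0.1966] circ 0.4571 -0.1966 0.0298
top0 green z 0.0156 n 336 mean [0.4671 0.1858] circ 0.4674 0.1861 0.0298
top0 blue z 0.0168 n 332 mean [ 0.462  -0.0224] circ 0.4623 -0.0227 0.0298
top0 yel z 0.0154 n 338 mean [ 0.433  -0.3215] circ 0.434 -0.3217 0.0302
top0 disc z 0.0262 n 0 mean [nan nan] circ 0.0 0.0 0.0
top0 coas z 0.0092 n 588 mean [0.6517 0.1531] circ 0.6528 0.1543 0.0431
top0 mat z 0.0038 n 683 mean [0.6363 0.0015] circ 0.6364 0.0015 0.045
top0 ctr z 0.0421 n 210 mean [0.4559 0.356 ] circ 0.4542 0.3592 0.0278
top0 tape z -0.0010 n 347 mean [ 0.5801 -0.4159] circ 0.5814 -0.4162 0.0468
scene0 red z 0.0144 n 252 mean [ 0.4576 -0.1958] circ 0.4578 -0.1965 0.0327
scene0 green z 0.0139 n 355 mean [0.4678 0.1872] circ 0.4678 0.1855 0.031
scene0 blue z 0.0166 n 299 mean [ 0.4632 -0.0212] circ 0.4627 -0.0227 0.0309
scene0 yel z 0.0164 n 245 mean [ 0.4344 -0.3207] circ 0.4336 -0.3208 0.0318
scene0 disc z 0.0264 n 0 mean [nan nan] circ 0.0 0.0 0.0
scene0 coas z 0.0073 n 839 mean [0.6563 0.1526] circ 0.6573 0.1513 0.0438
scene0 mat z 0.0018 n 810 mean [ 0.6468 -0.0178] circ 0.6466 -0.0182 0.045
scene0 ctr z 0.0428 n 263 mean [0.4625 0.361 ] circ 0.4558 0.3606 0.0278
scene0 tape z 0.0013 n 316 mean [ 0.5814 -0.4148] circ 0.583 -0.4174 0.0491<stdin>:26: RuntimeWarning: Mean of empty slice.
  ret = um.true_divide(
```

View pics/crop.png

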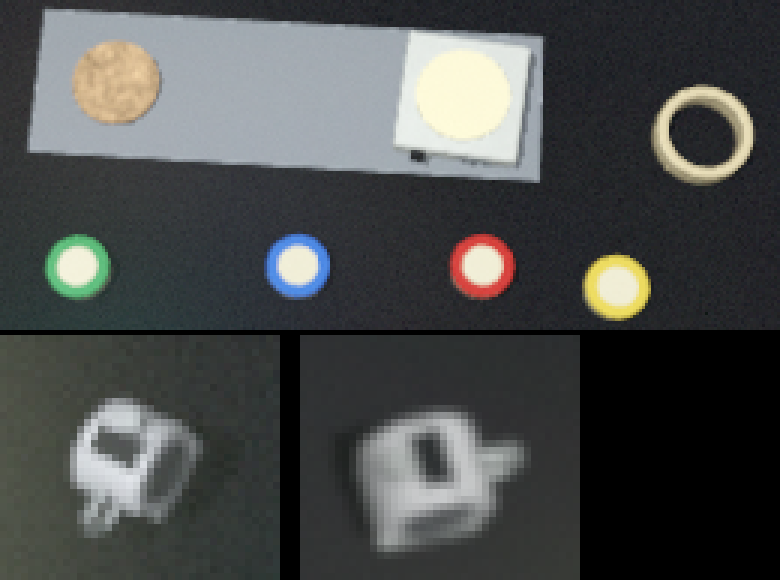

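White light base confirmed: pale yellow disc at crop (463,95), lying on the grey mat. Dishes and the coaster are unambiguous. The counter's ring points down and left in the top view, at crop (97,515), with a dark flat side at (172,470). Next I'll fit the disc centre and the counter yaw.

Run:
```python
from h import *
for f,(u,v),(cu,cv_) in (('top0',(319,152),(129,213)),('scene0',(197,214),(374,330))):
    im,P,d=cloud(f); S=im.max(2).astype(int)-im.min(2)
    m=(np.hypot(*(P[...,:2]-P[v,u,:2]).transpose(2,0,1))<.075)
    print(im[v,u], S[v,u])
    q=m&(S>25)&(im[...,0]>200)&(P[...,2]>.015); pts=P[q][:,:2].astype(np.float32)
    print(f,'disc',len(pts),pts.mean(0),cv2.minEnclosingCircle(pts))
    q=m&(P[...,2]>.016);pts=P[q][:,:2].astype(np.float32);print('housing',cv2.minAreaRect(pts))
    m=(np.hypot(*(P[...,:2]-[.456,.358]).transpose(2,0,1))<.06)
    for lo,hi in((.036,.05),(.03,.05),(.008,.05),(.008,.03)):
        q=m&(P[...,2]>lo)&(P[...,2]<hi); pts=P[q][:,:2].astype(np.float32)
        print('ctr',lo,hi,len(pts),pts.mean(0),cv2.minAreaRect(pts))
    q=m&(P[...,2]>.006)
    if 1:
        # top-down plot 
        o=np.zeros((400,400,3),np.uint8)
        for p,c in zip(P[q],im[q]):
            cv2.circle(o,(int(200-(p[1]-.358)*3300),int(200-(p[0]-.456)*3300)),5,(int(p[2]*5000),int(c[1]),int(c[0])),-1)
        cv2.imwrite(f'pics/plan_{f}.png',o)
a=cv2.imread('pics/plan_top0.png');b=cv2.imread('pics/plan_scene0.png');cv2.imwrite('pics/plan.png',np.hstack([a,b]))
```

```text
[252 249 217] 35
top0 disc 717 [ 0.62299794 -0.18458314] ((0.6232504844665527, -0.18473681807518005), 0.045416686683893204)
housing ((0.6203610897064209, -0.1845683753490448), (0.1195615828037262, 0.12777914106845856), 80.03565979003906)
ctr 0.036 0.05 122 [0.45892552 0.35709926] ((0.45261040329933167, 0.3605554699897766), (0.030474437400698662, 0.046788085252046585), 68.51754760742188)
ctr 0.03 0.05 165 [0.45720348 0.3572597 ] ((0.45271772146224976, 0.3601717948913574), (0.03205490484833717, 0.05173606052994728), 71.26808166503906)
ctr 0.008 0.05 219 [0.45565858 0.35568342] ((0.4537700116634369, 0.3612276613712311), (0.033066097646951675, 0.052923474460840225), 65.52526092529297)
ctr 0.008 0.03 54 [0.45093828 0.3508666 ] ((0.4535807967185974, 0.3589780628681183), (0.029523734003305435, 0.052026718854904175), 67.088623046875)
[239 233 191] 48
scene0 disc 746 [ 0.62515604 -0.18620147] ((0.6244781613349915, -0.18698270618915558), 0.04940469190478325)
housing ((0.6217447519302368, -0.18410895764827728), (0.12291061133146286, 0.1258925497531891), 79.9286117553711)
ctr 0.036 0.05 138 [0.4627575  0.35917187] ((0.4551127254962921, 0.3606875538825989), (0.03169523924589157, 0.0499323271214962), 67.34183502197266)
ctr 0.03 0.05 196 [0.4616024 0.3597445] ((0.4551005959510803, 0.3607914447784424), (0.03181849792599678, 0.04985859990119934), 66.96322631835938)
ctr 0.008 0.05 270 [0.46251073 0.36097902] ((0.4530735909938812, 0.35469838976860046), (0.04550011083483696, 0.0552026703953743), 65.83334350585938)
ctr 0.008 0.03 74 [0.46491632 0.36424863] ((0.4610023498535156, 0.3586955666542053), (0.038824696093797684, 0.06280237436294556), 44.14435577392578)
```

View pics/plan.png

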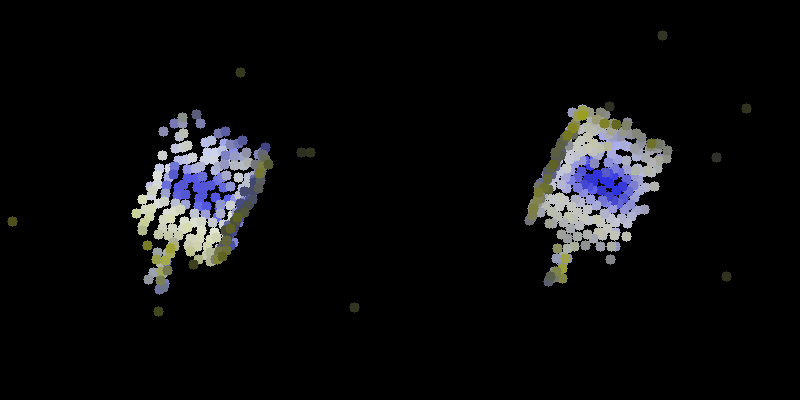

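Positions from the two views agree to within 2–4 mm. Disc to coaster comes out at 340 mm, as specified, and the heights match. The plan picture shows the counter at about (0.4615, 0.358), yaw about −23°, with its ring at lower left. I'll start with the counter.

```bash
cat >> h.py <<'E'
COAS=(.6545,.153);DISC=(.624,-.1856);MID=(.6393,-.0163)
def q(c): a=(c+np.pi/2)/2; return [np.cos(a),np.sin(a),0,0]
def pick(xy,z,c,force,op=1.0,hi=.1):
    ctrl.grip(op); ctrl.movep([*xy,hi],q(c)); ctrl.servo_line([*xy,z],velocity=.12)
    ctrl.grip(0,force); print('grip w',ctrl.current_gripper_width()*87,'F',ctrl.current_grasp_force())
    ctrl.servo_line([*xy,hi],velocity=.15); print('up w',ctrl.current_gripper_width()*87,'t',ctrl.current_clock())
def place(xy,z,c,op,hi=.1):
    ctrl.movep([*xy,hi],q(c)); ctrl.servo_line([*xy,z+.006],velocity=.15); ctrl.servo_line([*xy,z],velocity=.03)
    print('F',ctrl.current_contact_force(), ctrl.current_position(),'w',ctrl.current_gripper_width()*87)
    ctrl.grip(op); ctrl.servo_line([*xy,hi],velocity=.15); print('t',ctrl.current_clock())
E
python3 - <<'E'
from h import *
pick((.4615,.358),.020,np.radians(67),20,op=.8)
place(MID,.024,np.radians(20),.6)
snap('top','top1');snap('scene','scene1')
E
```

```text
grip w 30.06882278519052 F 19.809203278273344
up w 29.981214122063804 t 4.5583
F [ 0.10229679  0.55763364 -1.3213836 ] [ 0.63941776 -0.01627943  0.02431078] w 29.74736931391854
t 8.425
```

View pics/scene1.png

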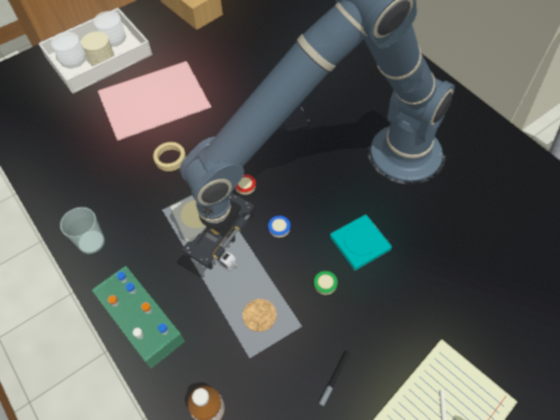

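The counter stands upright on the mat below the gripper, at (228,261). It's fast, so there's plenty of time. Green is next; I'll check its pose in the jaws before placing it.

Run:
```python
from h import *
g=(.4674,.186); ca=lambda p:np.arctan2(p[1],p[0])
pick(g,.013,ca(g),15)
place(COAS,.013+.009+.001,ca(COAS),.85)
b=(.4625,-.0227)
ctrl.grip(1.0); ctrl.movep([*b,.12],q(ca(b)))
snap('top','top2');snap('scene','scene2')
for f in('top2','scene2'):
    im,P,d=cloud(f); 
    m=(np.hypot(*(P[...,:2]-COAS).transpose(2,0,1))<.05)&(P[...,2]>.016)&(P[...,2]<.035); pts=P[m][:,:2].astype(np.float32)
    print(f,'green',len(pts),np.median(P[m][:,2]),pts.mean(0),cv2.minEnclosingCircle(pts) if len(pts) else 0)
    m=(np.hypot(*(P[...,:2]-MID).transpose(2,0,1))<.05)&(P[...,2]>.012)&(P[...,2]<.06); pts=P[m][:,:2].astype(np.float32)
    print('ctr',len(pts),P[m][:,2].max(),pts.mean(0),cv2.minAreaRect(pts))
```

```text
grip w 59.245401925995715 F 15.00014841556549
up w 59.39214620301213 t 12.6333
F [ 0.28644757  0.30361737 -1.0675695 ] [0.6546095  0.15301247 0.02328507] w 59.591464029799866
t 15.6583
top2 green 325 0.025530554776770575 [0.65298176 0.15248421] ((0.654239296913147, 0.15356655418872833), 0.03068804368376732)Traceback (most recent call last):
  File "<stdin>", line 13, in <module>
    return umr_maximum(a, axis, None, out, keepdims, initial, where)
ValueError: zero-size array to reduction operation maximum which has no identity
```

View pics/scene2.png

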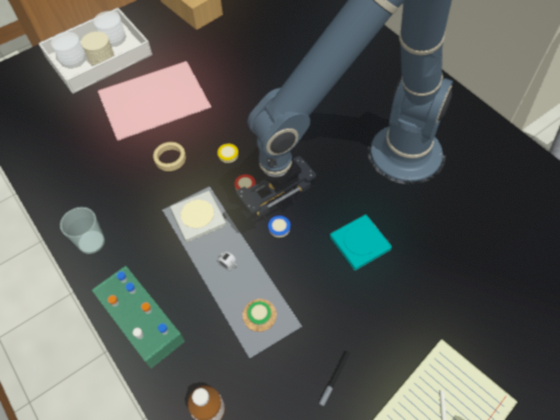

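Green sits centred on the coaster at (260,313), level at z≈0.0255. The counter stands upright at (228,261). Blue and red next.

Run:
```python
from h import *
ca=lambda p:np.arctan2(p[1],p[0])
b=(.4625,-.0227); r=(.4574,-.1965)
pick(b,.013,ca(b),15,hi=.12)
place(COAS,.013+.025+.001,ca(COAS),.85,hi=.13)
pick(r,.013,ca(r),15,hi=.12)
place(DISC,.013+.027+.001,ca(DISC),.85,hi=.13)
ctrl.movep([.45,.30,.25],q(.6))
snap('top','top3');snap('scene','scene3')
for f in('top3','scene3'):
    im,P,d=cloud(f); 
    for k,c,lo,hi in(('blue',COAS,.034,.06),('red',DISC,.034,.06),('ctr',MID,.012,.06)):
        m=(np.hypot(*(P[...,:2]-c).transpose(2,0,1))<.05)&(P[...,2]>lo)&(P[...,2]<hi); pts=P[m][:,:2].astype(np.float32)
        if len(pts): print(f,k,len(pts),np.percentile(P[m][:,2],[5,50,95]),pts.mean(0),cv2.minEnclosingCircle(pts),cv2.minAreaRect(pts))
a=cv2.resize(cv2.imread('pics/top3.png')[115:195,165:365],(800,320),interpolation=3)
b=cv2.resize(cv2.imread('pics/scene3.png')[180:360,155:310],None,fx=1.55,fy=1.55)
o=np.zeros((600,800,3),np.uint8);o[:320]=a;o[321:321+b.shape[0],:b.shape[1]]=b[:279];cv2.imwrite('pics/fin.png',o)
```

```text
grip w 59.476777375110956 F 15.000336170196533
up w 59.66370655987839 t 20.325
F [-0.09475912  1.09936265 -0.13843069] [0.65454539 0.1531004  0.039215  ] w 59.25264736348029
t 23.7667
grip w 59.56588456081415 F 15.000121146440506
up w 59.26534157334382 t 28.3417
F [ 0.23298395  0.52355828 -1.09920453] [ 0.62409257 -0.18557179  0.04123371] w 59.45855589958611
t 31.4417
top3 blue 323 [0.0380142  0.04153886 0.04485602] [0.6533261  0.15284482] ((0.653445303440094, 0.15334466099739075), 0.030466847121715546) ((0.6538664102554321, 0.15291468799114227), (0.058414801955223083, 0.05586116388440132), 0.8196470737457275)
top3 red 338 [0.03917189 0.04299677 0.04669394] [ 0.62310344 -0.18558545] ((0.6171340942382812, -0.1823490858078003), 0.03897496312856674) ((0.6218104958534241, -0.18332460522651672), (0.05842834711074829, 0.06485568732023239), 38.753822326660156)
top3 ctr 188 [0.01847465 0.04040528 0.04941997] [ 0.63443416 -0.01395441] ((0.6359412670135498, -0.009841231629252434), 0.02826673910021782) ((0.6357381939888, -0.008481195196509361), (0.03139249235391617, 0.053310576826334), 19.40859603881836)
scene3 blue 438 [0.03596541 0.0403619  0.04455183] [0.6549191  0.15382981] ((0.655430257320404, 0.15216653048992157), 0.03146320953965187) ((0.6551255583763123, 0.1534098982810974), (0.05885252356529236, 0.05903425067663193), 14.044259071350098)
scene3 red 342 [0.03764515 0.04290753 0.04727434] [ 0.62514114 -0.18350132] ((0.6237537860870361, -0.18428362905979156), 0.044116295874118805) ((0.6255887746810913, -0.17824992537498474), (0.07563678175210953, 0.06376616656780243), 84.87374114990234)
scene3 ctr 232 [0.01618958 0.03985214 0.04852821] [ 0.64032346 -0.00936288] ((0.6390129923820496, -0.009172049351036549), 0.02787194587290287) ((0.6374964118003845, -0.008013591170310974), (0.032002951949834824, 0.05216698348522186), 17.280961990356445)
```

View pics/fin.png

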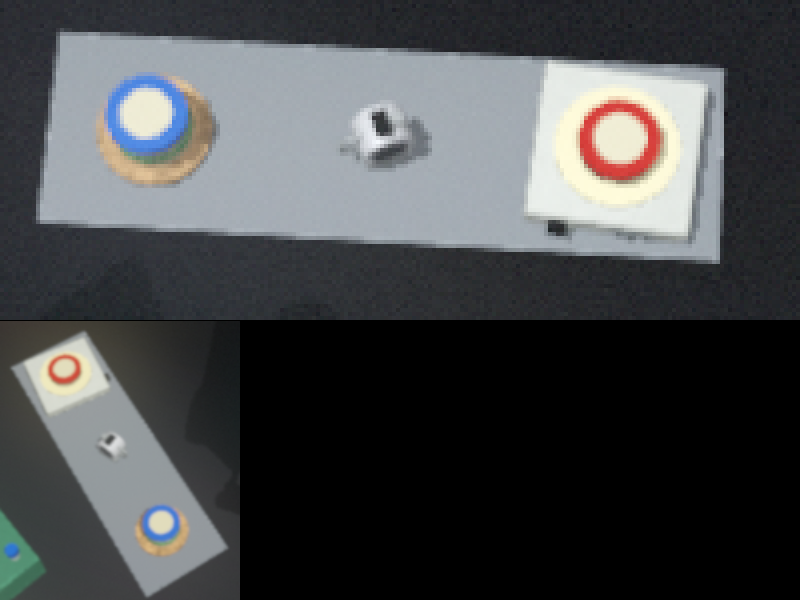

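The crop shows red centred on the lit disc at (620,140), blue over green on the coaster at (147,113), and the counter upright midway at (380,132). The measured positions agree to within about 2 mm.

```bash
python3 -c "
from cell import ctrl
print(ctrl.job_done(),ctrl.current_clock())"
```

```text
the job is handed in; nothing more can be done
the job is handed in; nothing more can be done
```

The job is handed in: the red dish is on the lit disc, the blue dish is on the green one on the coaster, and the counter stands midway on the mat, each within about 2 mm by camera; the yellow dish and tape were not touched, and no verdict came back.

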